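Hang the middle ladle back between its neighbours

ROBOT

A 6-joint arm with a two-finger parallel gripper is mounted at the origin on the work surface. World frame = base frame: x ahead of the robot, y to its left, z up, the work surface at z = 0. Lengths are in m, angles in rad, forces in N, time in s.
With the tool pointing down it reaches from about 0.35 to 0.875 m from the base axis. Payload 15.5 kg.
Tool frame: the origin (TCP) lies at the very end of the fingers, on their centre line; the grasp point (between the pads) lies 19 mm behind it; z points along the fingers, x is the direction in which the jaws open and shut, and the axes are right-handed (so a half turn about z gives the same grasp; the last joint's range is limited). The gripper opens to 85 mm and grips with 20 to 120 N. Pads are 22 mm wide; open, the fingers measure 114 mm over their backs; the gripper's body (76 mm by 85 mm) begins 54 mm behind the grasp point. The pads swing forward as they close: fully open they stand 13 mm farther back than shut.
Start: joints at [-1.302, 0.494, 1.345, -0, 1.302, -0.096], TCP at [0.223, -0.584, 0.231] pointing down, gripper open.
Joint ranges: [-2.91, 2.91], [-0.82, 2.16], [0.22, 2.67], [-1.22, 4.37], [0.12, 2.79], [-3.08, 3.08]. Speed limits (rad/s): [1.89, 1.89, 2.57, 3.01, 3.01, 3.01].

INTERFACE

Orientations are given as a 3x3 rotation matrix whose columns are the frame's x, y, z axes.
In Python, from rig import env, optics, ticket gives the robot as it stands.
- The arm moves only by the tool servo_tool, never from a script. Its argument "commands" is a list of rows, each a list of 5 numbers: the finger opening in m, from 0 to 0.0854, then the shift along the tool's x, y, z in m, then the turn about the tool's z in rad. A call has exactly 10 rows; each row shifts and turns the commanded pose from where the row before left it, along the tool's axes as they then stand; what a row does not reach is not made up. A row lasts 1/12 s, in which the tool goes at most 41.7 mm and 7.16 degrees, less where a joint would pass 70% of its speed; a pose out of reach is approached as far as the arm can. A call with a gripper value outside its range is refused whole. The fingers move at their own pace and stop on an object; "force" is the grip in N (left out, the last holds). Time passes only in rows, so rows that do not move let the fingers close, or fill a call up. It gives the time, the measured TCP pose, the force and the opening at its end, in the units of the state.
- env.state(): the state, without advancing time (a new reading comes with each control period).
- optics.grab_frame(name): name is "scene" or "side" or "wrist"; returns the picture (384x512x3 uint8, red, green, blue); there is no depth.
- optics.calibration(name): a dict with "fx", "fy", "cx", "cy" (pixels), "extrinsics" (4x4, takes a point from camera to world coordinates); the wrist camera has in their place "hand_eye" (4x4, takes a point from camera to tool coordinates, whose origin is the TCP and whose axes are the tool frame's). Camera axes: x right, y down, z forward; pixel columns grow to the right and rows downward; lengths in m; the calibration is good to about 2 mm. A picture is of the moment at which its call begins: read the wrist's pose just before it. calibration takes no time and is no camera call.
- ticket.finish_job(): hands the job in, once; it reports no verdict.
The state is a dict: "time": time; "joint_positions": joint angles; "dq": joint speeds; "joint_efforts": joint torques, N m; "eef_pos": TCP position; "tcp_rot": TCP orientation; "contact_force": force on the tool from outside, world axes, zero at the start; "wrist_torque": the same for the moment, N m; "width": finger opening in m.
Only numpy, scipy, OpenCV 4.12 (cv2) and the standard library are available. Lean on these libraries where they do the work, as an engineer would, in place of code of your own. Each camera call takes 0.05 s, during which the arm holds its last target. There are 200 camera calls.

TASK

Take the middle-sized sauce ladle out of the empty pan and hang it by its hook on the rack's upper rail, between the small and the large ladle, bowl to the front like theirs. Those two hang too close together to let its bowl in, so first push them gently apart along the rail (its stop collars leave just enough room), let neither come off the rail, and lower the ladle in without forcing it between them or on to the rail. All three must end hanging straight and still, facing forward, with the bottles and the shaker left where they stand.

Things in the scene. Friction and masses are not known exactly. Their poses are not given: they have to be found in the camera images.
- rack: Steel-rod ladle rack, fixed. Origin on the counter straight below the middle between its two rail clamps; y along the rail, z up, front (bowl side) is -x. Base plate 150 x 240 x 6. A lower bar, 12 diameter, 70 straight below the upper rail, only keeps handles from swinging back; uprights stand 80 behind (+x).
- rail_top (a point): Top of the upper rail midway between its clamps (at y = -106 and 106), 206 up; axes as the rack's. Rail: level, 12 diameter, bearing two stop collars (26 diameter) with 146 free between them. The rail with its collars is clamped fast up to 20 to one side of this point, differently each time: the stops must be felt or seen.
- middle_hook (a point): Middle-sized ladle's hook: underside of its top, half-way across its mouth (rests on what it hangs from). Starts hooked over the pan's rim, bowl inside. z up, bowl towards -x, rail passes along y. Hook: upside-down square U, 16 clear inside, 22 outside along x. It can be pinched from above across its two legs.
- middle_bowl (a point): Centre of the middle-sized ladle's bowl mouth: bowl 60 across, 32 deep, rounded below. It lies 100 below and 41 in -x from middle_hook; axes the same.
- middle: The middle-sized ladle, steel, loose, 70 to 120 g, 135 long; origin and axes as middle_hook. All ladles: flat strap 20 wide, 3 thick; its centre plane is at x = -9.5 from the hook point and runs down to the bowl; the hook's top is 3 thick, its free leg, centre at x = 9.5, reaches 22 down. Black grip, 20 wide, from 26 to 86 below the hook, x = -17 to -8.
- small_hook (a point): Small ladle's hook, hanging on the rack's upper rail, left or right; the same hook and strap, point and axes as middle_hook.
- small: The small ladle, 55 to 95 g; origin as small_hook. Bowl 50 across, 28 deep, mouth centre 100 below and 36 in -x from the hook. It slides along the rail when its hook is pushed sideways with 1 to 2 N.
- large_hook (a point): Large ladle's hook, hanging on the rack's upper rail, on the other side; the same hook and strap, point and axes as middle_hook.
- large: The large ladle, 85 to 145 g; origin as large_hook. Bowl 70 across, 38 deep, mouth centre 100 below and 46 in -x from the hook. Slides like the small one. With both pushed out to the stop collars their hooks stand 126 apart, and three bowls then have about 6 to spare.
- pan_rim (a point): Middle of the mouth of the empty steel pan, fixed, 176 (x) by 162 (y) over its rim, 150 above the counter. The rim is a flat flange 12 wide and 6 thick, flush inside with the 3 thick upright walls. The middle-sized ladle hangs on the flange of the +x side, its strap against the inside of that wall.
- ketchup: Red squeeze bottle, 60 diameter, 190 tall, standing; origin at the centre of its foot. Leave alone.
- mustard: Yellow squeeze bottle, 54 diameter, 160 tall, standing; origin at the centre of its foot. Leave alone.
- shaker: Steel spice shaker, 52 diameter, 90 tall, standing; origin at the centre of its foot. Leave alone.

How it is judged:
By the outcome, as a careful person would: the job done as asked, in the order asked, and still so for the second after the job is handed in, with the robot touching nothing.
It also fails if it takes over 61 s, if anything falls off the work surface, if the arm or the gripper's body presses on something with over 40 N, if the wrist force passes 120 N, or if a joint passes its speed limit or range.

## Working session

There is one attempt and no reset: what is moved stays moved. The work goes in short steps, Python scripts to look and compute and a tool call to move; the robot and the scene stay as the last step left them, time stands still between calls to the robot, and variables do not carry over. Pictures are saved under pics/ and viewed, about 8 in all and at most 12, crops included, and the job is handed in when it is done.

Besides the shell and the picture viewer there is one more tool, called after "Call:" by a JSON object that holds its "api" and its "payload". servo_tool: Moves the arm, as the interface text tells. Its arguments: {"type":"object","properties":{"commands":{"type":"array","items":{"type":"array","items":{"type":"number"}}},"force":{"type":"number"}},"required":["commands"]}

```bash
mkdir -p pics; ls; cat > h.py <<'E'
import numpy as np, cv2
from rig import env, optics, ticket
def save(name,fn):
    s=env.state(); im=optics.grab_frame(name); cv2.imwrite('pics/'+fn,im[:,:,::-1]); return s,im
def cam(name,s=None):
    c=optics.calibration(name)
    if name=='wrist':
        T=np.eye(4);T[:3,:3]=np.array(s['tcp_rot']);T[:3,3]=s['eef_pos'];E=T@np.array(c['hand_eye'])
    else: E=np.array(c['extrinsics'])
    return c,E
def plane(name,uv,z,s=None):
    c,E=cam(name,s); d=E[:3,:3]@np.array([(uv[0]-c['cx'])/c['fx'],(uv[1]-c['cy'])/c['fy'],1]); o=E[:3,3]
    return o+d*(z-o[2])/d[2]
def proj(name,P,s=None):
    c,E=cam(name,s); p=np.linalg.inv(E)@np.append(P,1); return np.array([c['fx']*p[0]/p[2]+c['cx'],c['fy']*p[1]/p[2]+c['cy']])
def ray(name,uv,s=None):
    c,E=cam(name,s); d=E[:3,:3]@np.array([(uv[0]-c['cx'])/c['fx'],(uv[1]-c['cy'])/c['fy'],1]); return E[:3,3],d/np.linalg.norm(d)
def tri(*rs):
    A=np.zeros((3,3));b=np.zeros(3)
    for o,d in rs: M=np.eye(3)-np.outer(d,d);A+=M;b+=M@o
    p=np.linalg.solve(A,b); return p,[np.linalg.norm((np.eye(3)-np.outer(d,d))@(p-o)) for o,d in rs]
E
python3 - <<'E'
from h import *
np.set_printoptions(precision=3,suppress=True)
for n in ['scene','side']:
    save(n,n+'0.png'); c=optics.calibration(n); print(n,c['fx'],c['cx'],c['cy']);print(np.array(c['extrinsics']))
print(optics.calibration('wrist')); s=env.state(); print(s['tcp_rot'],s['time'])
a=cv2.imread('pics/scene0.png');b=cv2.imread('pics/side0.png')
E
```

```text
pics
scene 391.55642763738047 262.0749584729072 197.5952322726457
[[ 0.213  0.54  -0.814  1.39 ]
 [ 0.977 -0.106  0.185 -0.253]
 [ 0.014 -0.835 -0.55   0.686]
 [ 0.     0.     0.     1.   ]]
side 359.16149914338047 251.00217959054038 192.04185428973213
[[-0.97  -0.133  0.203  0.44 ]
 [-0.242  0.531 -0.812  0.589]
 [-0.    -0.837 -0.548  0.578]
 [ 0.     0.     0.     1.   ]]
{'fx': 314.8198686441197, 'fy': 314.8198686441197, 'cx': 256.60944872675105, 'cy': 188.46954447043385, 'hand_eye': array([[ 1.   ,  0.001, -0.002, -0.001],
       [-0.001,  0.961,  0.276, -0.069],
       [ 0.002, -0.276,  0.961, -0.143],
       [ 0.   ,  0.   ,  0.   ,  1.   ]])}
[[ 0.357 -0.934 -0.   ]
 [-0.934 -0.357  0.001]
 [-0.001 -0.    -1.   ]] 0.1
```

View pics/scene0.png

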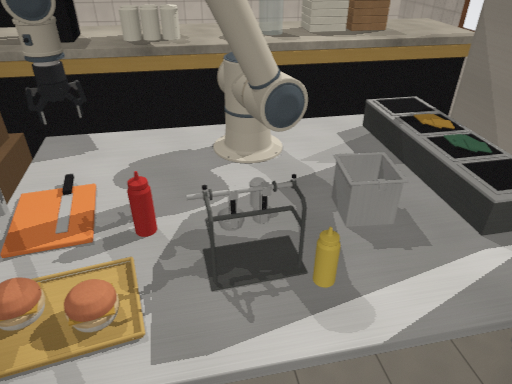

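View pics/side0.png

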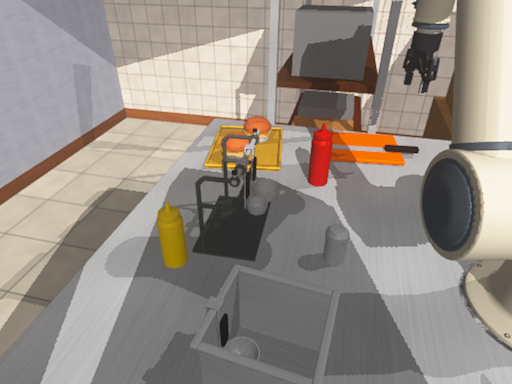

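```bash
python3 - <<'E'
import cv2,numpy as np
a=cv2.imread('pics/scene0.png');b=cv2.imread('pics/side0.png')
A=cv2.resize(a[160:290,180:420],None,fx=3.3,fy=3.3,interpolation=cv2.INTER_CUBIC)[:,:800]
cv2.imwrite('pics/c1.png',A)
B=cv2.resize(b[120:384,150:350],None,fx=3,fy=3,interpolation=cv2.INTER_CUBIC)
B1=cv2.resize(b[125:265,180:300],None,fx=3.3,fy=3.3,interpolation=cv2.INTER_CUBIC)
B2=cv2.resize(b[264:384,190:345],None,fx=2.5,fy=2.5,interpolation=cv2.INTER_CUBIC)
C=np.zeros((470,800,3),np.uint8);C[:B1.shape[0],:B1.shape[1]]=B1;C[:B2.shape[0],400:400+B2.shape[1]]=B2
cv2.imwrite('pics/c2.png',C)
E
```

```text
(no output)
```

View pics/c1.png

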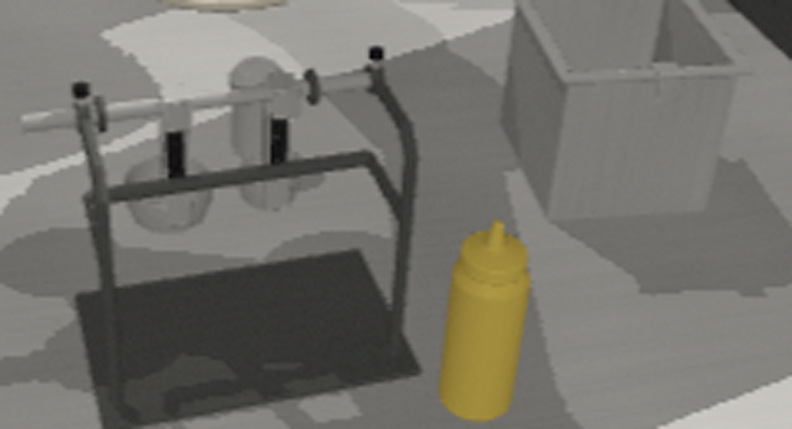

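View pics/c2.png

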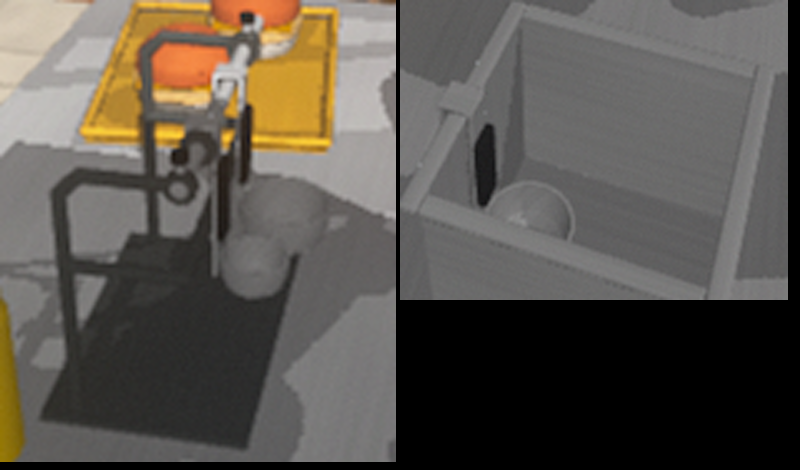

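```bash
python3 - <<'E'
from h import *
np.set_printoptions(precision=4,suppress=True)
s=lambda u,v:(180+u/3.3,160+v/3.3)
b1=lambda u,v:(180+u/3.3,125+v/3.3)
b2=lambda u,v:(190+(u-400)/2.5,264+v/2.5)
print('scene z=.2')
for n,p in dict(collL=(101,113),collR=(312,86),clL=(84,115),clR=(377,80),larg=(175,100),sm=(286,88),end=(24,123)).items(): print(n,plane('scene',s(*p),.2))
print('side z=.2')
for n,p in dict(clNear=(180,187),collNear=(203,150),sm=(228,80),clFar=(247,42)).items(): print(n,plane('side',b1(*p),.2))
print('base', [plane('scene',s(*p),.006) for p in [(78,295),(360,251),(419,370),(105,428)]])
print('base side', [plane('side',b1(*p),.006) for p in [(40,418),(248,447),(297,255),(130,235)]])
print('pan scene',[plane('scene',s(*p),.15) for p in [(566,76),(745,69)]])
print('pan side',[plane('side',b2(*p),.15) for p in [(520,5),(770,68),(410,198),(720,297)]])
print('hook side',plane('side',b2(463,97),.155),'scene',plane('scene',s(658,68),.155))
for n,z,p,q in [('clN',.2,(377,80),(180,187)),('clF',.2,(84,115),(247,42))]:
    print(n,tri(ray('scene',s(*p)),ray('side',b1(*q))))
E
```

```text
scene z=.2
collL [ 0.6343 -0.2017  0.2   ]
collR [ 0.6278 -0.0501  0.2   ]
clL [ 0.6346 -0.2135  0.2   ]
clR [ 0.6287 -0.0019  0.2   ]
larg [ 0.6275 -0.1491  0.2   ]
sm [ 0.6268 -0.069   0.2   ]
end [ 0.6368 -0.2544  0.2   ]
side z=.2
clNear [ 0.6217 -0.0005  0.2   ]
collNear [ 0.62   -0.0477  0.2   ]
sm [ 0.6292 -0.1486  0.2   ]
clFar [ 0.6311 -0.2144  0.2   ]
base [array([ 0.5949, -0.2271,  0.006 ]), array([0.5856, 0.0078, 0.006 ]), array([0.7295, 0.0131, 0.006 ]), array([ 0.7405, -0.2215,  0.006 ])]
base side [array([0.7235, 0.0189, 0.006 ]), array([0.5749, 0.0116, 0.006 ]), array([ 0.5882, -0.2215,  0.006 ]), array([ 0.7345, -0.2162,  0.006 ])]
pan scene [array([0.5736, 0.1752, 0.15  ]), array([0.5912, 0.3237, 0.15  ])]
pan side [array([0.5656, 0.1763, 0.15  ]), array([0.4026, 0.1909, 0.15  ]), array([0.5835, 0.3272, 0.15  ]), array([0.4194, 0.3407, 0.15  ])]
hook side [0.5762 0.2612 0.155 ] scene [0.5838 0.2495 0.155 ]
clN (array([ 0.6231, -0.0013,  0.198 ]), [np.float64(0.001620302808031096), np.float64(0.0016203028080311412)])
clF (array([ 0.6316, -0.2138,  0.1992]), [np.float64(0.0010958250213839887), np.float64(0.001095825021383925)])
```

```bash
cat >> h.py <<'E'
def to(P,a,s=None):
    "total shift in tool axes (after turning to yaw a) and turn about tool z"
    s=s or env.state(); R=np.array(s['tcp_rot']); p=np.array(s['eef_pos']); a0=np.arctan2(R[1,0],R[0,0])
    d=np.array(P)-p; c,sn=np.cos(a),np.sin(a)
    print('t',round(s['time'],2),'p',p.round(4),'a',round(a0,4),'shift',np.round([d[0]*c+d[1]*sn,d[0]*sn-d[1]*c,-d[2]],4),'turn',round(-(a-a0),4))
E
python3 - <<'E'
from h import *
for n,c in [('scene',[(143,230),(325,278)]),('side',[(319,180),(174,260),(336,260)])]:
    print(n,[plane(n,p,.01).round(3) for p in c])
to([.627,-.107,.35],.045)
E
```

```text
scene [array([ 0.485, -0.384,  0.01 ]), array([0.761, 0.048, 0.01 ])]
side [array([ 0.466, -0.368,  0.01 ]), array([0.751, 0.058, 0.01 ]), array([ 0.399, -0.03 ,  0.01 ])]
t 0.1 p [ 0.2229 -0.5836  0.2308] a -1.206 shift [ 0.4251 -0.4579 -0.1192] turn -1.251
```

Call:
{"api": "servo_tool", "payload": {"commands": [[0.085, 0, 0, -0.012, -0.125], [0.085, 0, 0, -0.012, -0.125], [0.085, 0, 0, -0.012, -0.125], [0.085, 0, 0, -0.012, -0.125], [0.085, 0, 0, -0.012, -0.125], [0.085, 0, 0, -0.012, -0.125], [0.085, 0, 0, -0.012, -0.125], [0.085, 0, 0, -0.012, -0.125], [0.085, 0, 0, -0.012, -0.125], [0.085, 0, 0, -0.012, -0.125]]}}

```text
time: 0.93
eef_pos: [0.2229, -0.5837, 0.3515]
tcp_rot: [[0.999, 0.05, -0.0], [0.05, -0.999, 0.001], [-0.0, -0.001, -1.0]]
contact_force: [-0.6, -0.0, 0.6]
width: 0.0851
```

Call:
{"api": "servo_tool", "payload": {"commands": [[0.085, 0.0215, -0.023, 0, 0], [0.085, 0.0215, -0.023, 0, 0], [0.085, 0.0215, -0.023, 0, 0], [0.085, 0.0215, -0.023, 0, 0], [0.085, 0.0215, -0.023, 0, 0], [0.085, 0.0215, -0.023, 0, 0], [0.085, 0.0215, -0.023, 0, 0], [0.085, 0.0215, -0.023, 0, 0], [0.085, 0.0215, -0.023, 0, 0], [0.085, 0.0215, -0.023, 0, 0]]}}

```text
time: 1.77
eef_pos: [0.4283, -0.3432, 0.3511]
tcp_rot: [[0.999, 0.044, -0.0], [0.044, -0.999, 0.0], [-0.0, -0.0, -1.0]]
contact_force: [-0.6, -1.1, 0.1]
width: 0.0851
```

Call:
{"api": "servo_tool", "payload": {"commands": [[0.085, 0.0215, -0.023, 0.002, 0], [0.085, 0.0215, -0.023, 0.004, 0], [0.085, 0.0215, -0.023, 0.005, 0], [0.085, 0.0215, -0.023, 0.005, 0], [0.085, 0.0215, -0.023, 0.005, 0], [0.085, 0.0215, -0.023, 0.005, 0], [0.085, 0.0215, -0.023, 0.005, 0], [0.085, 0.0215, -0.023, 0.005, 0], [0.085, 0.018, -0.02, 0.005, 0], [0.085, 0, 0, 0, 0]]}}

```text
time: 2.6
eef_pos: [0.6104, -0.1286, 0.3086]
tcp_rot: [[0.999, 0.047, -0.001], [0.047, -0.999, 0.002], [-0.001, -0.002, -1.0]]
contact_force: [0.3, 1.0, 0.1]
width: 0.0848
```

```bash
python3 - <<'E'
from h import *
s,im=save('wrist','w1.png'); print(s['eef_pos'],s['time'])
cv2.imwrite('pics/w1b.png',cv2.resize(cv2.imread('pics/w1.png'),None,fx=1.5,fy=1.5,interpolation=cv2.INTER_CUBIC))
E
```

```text
[ 0.61036691 -0.12859361  0.30857504] 2.6
```

View pics/w1b.png

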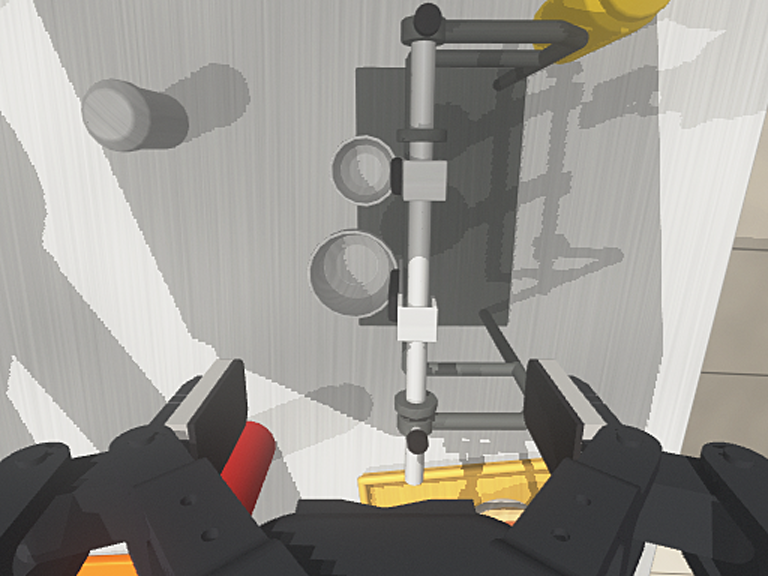

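```bash
python3 - <<'E'
from h import *
import json
np.set_printoptions(precision=4,suppress=True)
s=env.state()
g=lambda u,v,z: plane('wrist',(u/1.5,v/1.5),z,s)
for n,p,z in [('collR top',(422,130),.213),('collL',(415,398),.213),('rail hi',(423,75),.206),('rail mid',(418.5,240),.206),('rail lo',(416,370),.206),
 ('sm c',(425,180.5),.209),('sm up',(425,161),.209),('sm lo',(425,201),.209),('lg c',(417.5,324),.209),('lg up',(418,308),.209),('lg lo',(418,341),.209),('collLin',(415,391),.213),('collRin',(422,141),.2)]: print(n,g(*p,z))
to([.6275,-.112,.30],.045)
E
```

```text
collR top [ 0.6223 -0.0504  0.213 ]
collL [ 0.6283 -0.1946  0.213 ]
rail hi [ 0.6215 -0.0249  0.206 ]
rail mid [ 0.6247 -0.1054  0.206 ]
rail lo [ 0.6284 -0.1807  0.206 ]
sm c [ 0.6258 -0.0743  0.209 ]
sm up [ 0.6251 -0.0648  0.209 ]
sm lo [ 0.6265 -0.0846  0.209 ]
lg c [ 0.6271 -0.1515  0.209 ]
lg up [ 0.6268 -0.1422  0.209 ]
lg lo [ 0.628  -0.1615  0.209 ]
collLin [ 0.628  -0.1902  0.213 ]
collRin [ 0.6236 -0.0552  0.2   ]
t 2.65 p [ 0.6093 -0.1303  0.309 ] a 0.0469 shift [ 0.019  -0.0175  0.009 ] turn 0.0019
```

Call:
{"api": "servo_tool", "payload": {"commands": [[0.016, 0.006, -0.006, 0.002, 0.001], [0.016, 0.006, -0.006, 0.002, 0.001], [0.016, 0.005, -0.006, 0.002, 0], [0.016, 0, 0, 0.003, 0], [0.016, 0, 0, 0, 0], [0.016, 0, 0, 0, 0], [0.016, 0, 0, 0, 0], [0.016, 0, 0, 0, 0], [0.016, 0, 0, 0, 0], [0.016, 0, 0, 0, 0]]}}

```text
time: 3.48
eef_pos: [0.6247, -0.1139, 0.3015]
tcp_rot: [[0.999, 0.042, 0.0], [0.042, -0.999, -0.0], [0.0, 0.0, -1.0]]
contact_force: [-0.6, -0.1, 0.1]
width: 0.0161
```

```bash
python3 - <<'E'
from h import *
s,im=save('wrist','w2.png'); to([.6265,-.1115,.196],.046,s)
print(s['width'],s['contact_force'])
for P in [(.6263,-.08,.206),(.6263,-.11,.206),(.627,-.135,.206)]: print(proj('wrist',P,s))
for n in 'ab': pass
# rail edges along rows at wrist image
g=im.sum(2)/3
for v in (150,165,180): print(v,g[v,250:310].astype(int))
E
```

```text
t 3.48 p [ 0.6247 -0.1139  0.3015] a 0.0417 shift [ 0.002  -0.0023  0.1055] turn -0.0043
0.016097060587718377 [-0.62519185 -0.06032527  0.1470325 ]
[261.84704402 149.20253452]
[260.05921925 187.13007038]
[259.52201707 216.90368593]
150 [181 178 176 177 176 176 175 177 175 177 178 176 177 176 175 176 175 176
 178 176 175 176 176 176 176 177 186 134  81  81  85  86  84  79  84  82
  83  81  82  83  81  81  84  83  80  81  83  83  79  79  81  80  81  82
  82  84  79  79  80  79]
165 [ 87  85  83 114 161 165 171 178 180 185 183 179 173 164 157 149 138 130
  96  84  84  85  84  88  84  83  83  85  82  83  86  84  81  81  83  83
  83  82  82  81  84  83  84  81  81  83  85  81  78  93  93  91  96  94
  90  93  90  90  89  91]
180 [ 97  97  93 107 160 166 173 178 181 184 184 180 173 164 158 148 137 130
  91  82  84  87  84  87  85  84  85  84  84  94  99  95  92  94  92  95
  95  95  97  95  95  97  96  93  92  96  95  92  92  96  92  91  95  94
  94  94  92  89  90  92]
```

Call:
{"api": "servo_tool", "payload": {"commands": [[0.016, 0.0018, -0.002, 0, -0.004], [0.016, 0, 0, 0, 0], [0.016, 0, 0, 0.015, 0], [0.016, 0, 0, 0.02, 0], [0.016, 0, 0, 0.02, 0], [0.016, 0, 0, 0.02, 0], [0.016, 0, 0, 0.015, 0], [0.016, 0, 0, 0.01, 0], [0.016, 0, 0, 0.005, 0], [0.016, 0, 0, 0, 0]]}}

```text
time: 4.37
eef_pos: [0.6262, -0.1116, 0.1955]
tcp_rot: [[0.999, 0.046, -0.001], [0.046, -0.999, 0.0], [-0.001, -0.0, -1.0]]
contact_force: [-0.1, 0.2, -0.2]
width: 0.016
```

```bash
python3 - <<'E'
from h import *
s,im=save('wrist','w3.png'); to([.6265,-.1115,.196],.046,s); print(s['contact_force'])
cv2.imwrite('pics/w3b.png',cv2.resize(cv2.imread('pics/w3.png'),None,fx=1.5,fy=1.5,interpolation=cv2.INTER_CUBIC))
E
```

```text
t 4.37 p [ 0.6262 -0.1116  0.1955] a 0.0461 shift [ 0.0003 -0.     -0.0005] turn 0.0001
[-0.13089918  0.21370021 -0.19833018]
```

View pics/w3b.png

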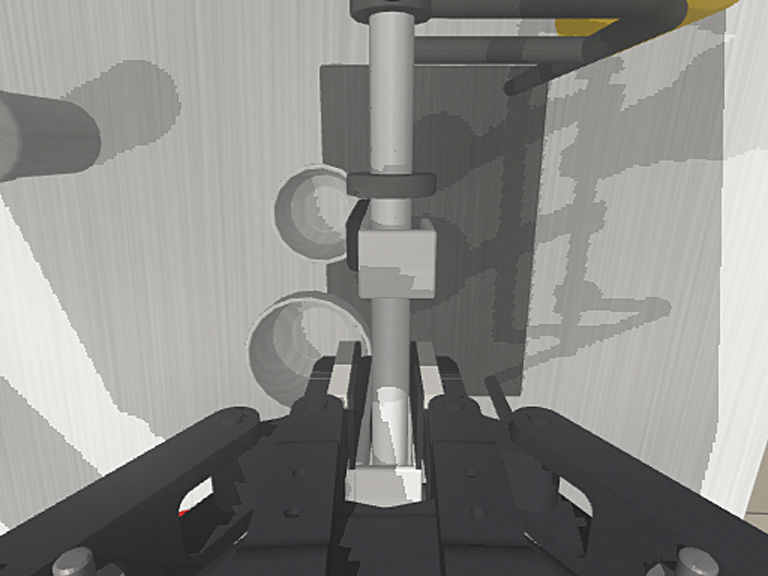

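Call:
{"api": "servo_tool", "payload": {"commands": [[0.016, 0, -0.004, 0, 0], [0.016, 0, -0.004, 0, 0], [0.016, 0, -0.004, 0, 0], [0.016, 0, -0.002, 0, 0], [0.016, 0, -0.0015, 0, 0], [0.016, 0, -0.0015, 0, 0], [0.016, 0, -0.0015, 0, 0], [0.016, 0, -0.0015, 0, 0], [0.016, 0, -0.001, 0, 0], [0.016, 0, 0, 0, 0]]}}

```text
time: 5.25
eef_pos: [0.6254, -0.0906, 0.1963]
tcp_rot: [[0.999, 0.046, -0.0], [0.046, -0.999, 0.0], [-0.0, -0.0, -1.0]]
contact_force: [0.4, 0.7, 0.4]
width: 0.0158
```

Call:
{"api": "servo_tool", "payload": {"commands": [[0.016, 0, -0.001, 0, 0], [0.016, 0, -0.001, 0, 0], [0.016, 0, -0.001, 0, 0], [0.016, 0, -0.001, 0, 0], [0.016, 0, 0, 0, 0], [0.016, 0, 0, 0, 0], [0.016, 0, 0, 0, 0], [0.016, 0, 0, 0, 0], [0.016, 0, 0, 0, 0], [0.016, 0, 0, 0, 0]]}}

```text
time: 6.08
eef_pos: [0.6253, -0.0867, 0.1963]
tcp_rot: [[0.999, 0.046, 0.0], [0.046, -0.999, 0.0], [0.0, -0.0, -1.0]]
contact_force: [-0.3, -1.0, 0.8]
width: 0.0162
```

```bash
python3 - <<'E'
from h import *
s,im=save('wrist','w4.png'); print(s['eef_pos'],s['contact_force'],s['wrist_torque'])
a=cv2.imread('pics/w3.png')[90:290,150:350];b=cv2.imread('pics/w4.png')[90:290,150:350]
cv2.imwrite('pics/w4b.png',cv2.resize(np.hstack([a,b]),None,fx=2,fy=2,interpolation=cv2.INTER_CUBIC))
g=im.sum(2)/3; print(g[110:210,268].astype(int))
E
```

```text
[ 0.62529463 -0.08670066  0.19629973] [-0.33560831 -0.98457738  0.77057303] [-0.01307882  0.03756819  0.03321507]
[155 153 154 155 154 154 153 155 152 155 156 153 153 153 154 154 154 153
 154 154 153 153 152 154 153 155 154 151 153 153 150 154 152 153 153 151
 150 152 150 152 151 150 152 151 150 150 150 151 150 149 148 149 146 148
 150 147 148 149 136 136 137 137 140 146  83  67  70  71  77  95  91  89
  90  88  88  88  91  89  81  79  76  78 132 149 146 148 148 148 148 148
 146 147 148 148 147 146 147 147 147 148]
```

View pics/w4b.png

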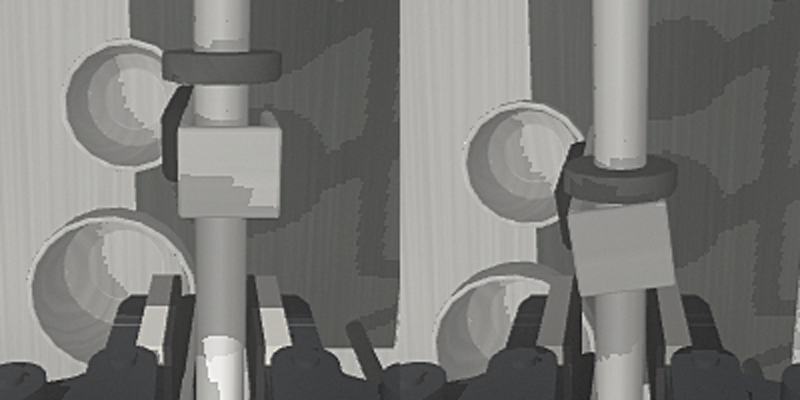

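Call:
{"api": "servo_tool", "payload": {"commands": [[0.016, 0, 0.003, 0, 0], [0.016, 0.0015, 0.001, 0, 0], [0.016, 0, 0, 0, 0], [0.016, 0, -0.0015, 0, 0], [0.016, 0, -0.0015, 0, 0], [0.016, 0, -0.001, 0, 0], [0.016, 0, -0.001, 0, 0], [0.016, 0, -0.0005, 0, 0], [0.016, 0, 0, 0, 0], [0.016, 0, 0, 0, 0]]}}

```text
time: 6.97
eef_pos: [0.6267, -0.0854, 0.1963]
tcp_rot: [[0.999, 0.046, 0.0], [0.046, -0.999, -0.0], [0.0, 0.0, -1.0]]
contact_force: [0.8, -4.9, 0.8]
width: 0.0161
```

Call:
{"api": "servo_tool", "payload": {"commands": [[0.016, 0, -0.0005, 0, 0], [0.016, 0, -0.0005, 0, 0], [0.016, 0, -0.0005, 0, 0], [0.016, 0, 0, 0, 0], [0.016, 0, 0, 0, 0], [0.016, 0, 0, 0, 0], [0.016, 0, 0, 0, 0], [0.016, 0, 0, 0, 0], [0.016, 0, 0, 0, 0], [0.016, 0, 0, 0, 0]]}}

```text
time: 7.8
eef_pos: [0.6267, -0.0851, 0.1963]
tcp_rot: [[0.999, 0.046, 0.0], [0.046, -0.999, -0.002], [0.0, 0.002, -1.0]]
contact_force: [0.2, -14.2, -0.7]
width: 0.0163
```

```bash
cat > hk.py <<'E'
from h import *
import sys
# rough look without viewing: top-edge rows of the hook at several columns
s,im=save('wrist',sys.argv[1]); print(s['time'],np.round(s['eef_pos'],4),np.round(s['contact_force'],2),np.round(s['wrist_torque'],3))
E
python3 - <<'E'
from h import *
s,im=save('wrist','w5.png'); print(s['time'],s['eef_pos'],s['contact_force'],s['wrist_torque'])
g=im.sum(2)/3
for u in (240,250,260,270,280):
  c=g[150:250,u].astype(int); d=np.diff(c); print(u,[(150+i,d[i]) for i in np.where(abs(d)>15)[0]])
E
```

```text
7.8 [ 0.62669309 -0.08514647  0.19634594] [  0.1756157  -14.20953077  -0.72240841] [-2.39112908  0.07497731  0.14968544]
240 [(np.int64(153), np.int64(-25)), (np.int64(154), np.int64(-28)), (np.int64(157), np.int64(-83)), (np.int64(166), np.int64(39)), (np.int64(167), np.int64(23)), (np.int64(170), np.int64(-45)), (np.int64(193), np.int64(83)), (np.int64(233), np.int64(-48)), (np.int64(234), np.int64(-58))]
250 [(np.int64(171), np.int64(-42)), (np.int64(177), np.int64(-91)), (np.int64(194), np.int64(65)), (np.int64(233), np.int64(-19))]
260 [(np.int64(172), np.int64(-29)), (np.int64(177), np.int64(-75)), (np.int64(178), np.int64(-16)), (np.int64(195), np.int64(64))]
270 [(np.int64(193), np.int64(36)), (np.int64(194), np.int64(46)), (np.int64(234), np.int64(-51)), (np.int64(235), np.int64(-17))]
280 [(np.int64(227), np.int64(27)), (np.int64(245), np.int64(-22)), (np.int64(247), np.int64(-22))]
```

Call:
{"api": "servo_tool", "payload": {"commands": [[0.016, 0, 0.003, 0, 0], [0.016, 0, 0.006, 0, 0], [0.016, 0, 0.008, 0, 0], [0.016, 0, 0.008, 0, 0], [0.016, 0, 0.008, 0, 0], [0.016, 0, 0.004, 0, 0], [0.016, 0, 0.002, 0, 0], [0.016, 0, 0.0015, 0, 0], [0.016, 0, 0.0015, 0, 0], [0.016, 0, 0.001, 0, 0]]}}

```text
time: 8.68
eef_pos: [0.6286, -0.1266, 0.1963]
tcp_rot: [[0.999, 0.046, -0.0], [0.046, -0.999, 0.0], [-0.0, -0.0, -1.0]]
contact_force: [-0.2, -0.3, 0.0]
width: 0.0157
```

Call:
{"api": "servo_tool", "payload": {"commands": [[0.016, 0, 0.001, 0, 0], [0.016, 0, 0.001, 0, 0], [0.016, 0, 0.0015, 0, 0], [0.016, 0, 0.0015, 0, 0], [0.016, 0, 0.0015, 0, 0], [0.016, 0, 0.0015, 0, 0], [0.016, 0, 0.0015, 0, 0], [0.016, 0, 0.0015, 0, 0], [0.016, 0, 0.0015, 0, 0], [0.016, 0, 0.001, 0, 0]]}}

```text
time: 9.52
eef_pos: [0.6292, -0.1403, 0.1963]
tcp_rot: [[0.999, 0.046, -0.0], [0.046, -0.999, 0.0], [-0.0, -0.0, -1.0]]
contact_force: [-0.7, 1.6, 1.7]
width: 0.0161
```

```bash
python3 - <<'E'
from h import *
s,im=save('wrist','w6.png'); print(s['time'],s['eef_pos'],s['contact_force'],s['wrist_torque'])
b=cv2.imread('pics/w6.png')
cv2.imwrite('pics/w6b.png',cv2.resize(b[:,100:420],None,fx=1.56,fy=1.56,interpolation=cv2.INTER_CUBIC))
E
```

```text
9.5167 [ 0.62921568 -0.14028332  0.19625264] [-0.71755875  1.63997875  1.73078538] [ 0.24529868  0.15421918 -0.04959467]
```

View pics/w6b.png

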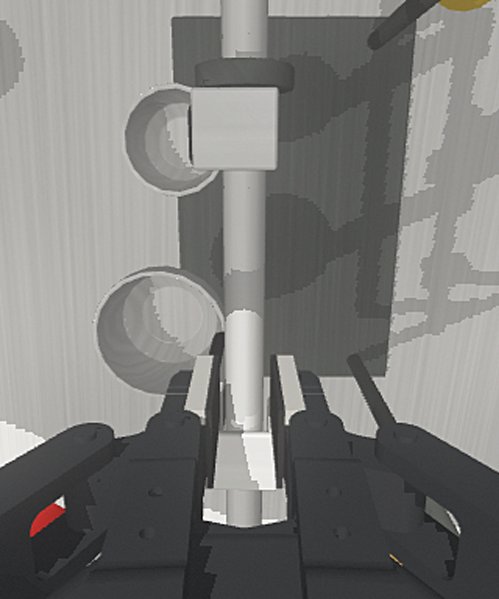

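Call:
{"api": "servo_tool", "payload": {"commands": [[0.016, 0, 0.001, 0, 0], [0.016, 0, 0.0015, 0, 0], [0.016, 0, 0.0015, 0, 0], [0.016, 0, 0.0015, 0, 0], [0.016, 0, 0.0015, 0, 0], [0.016, 0, 0.0015, 0, 0], [0.016, 0, 0.0015, 0, 0], [0.016, 0, 0.0015, 0, 0], [0.016, 0, 0.0015, 0, 0], [0.016, 0, 0.0015, 0, 0]]}}

```text
time: 10.4
eef_pos: [0.6299, -0.1547, 0.1963]
tcp_rot: [[0.999, 0.046, 0.0], [0.046, -0.999, 0.0], [0.0, -0.0, -1.0]]
contact_force: [-0.4, 0.9, 0.4]
width: 0.0161
```

Call:
{"api": "servo_tool", "payload": {"commands": [[0.016, 0, 0.0015, 0, 0], [0.016, 0, 0.0015, 0, 0], [0.016, 0, 0.0015, 0, 0], [0.016, 0, 0.0015, 0, 0], [0.016, 0, 0.0015, 0, 0], [0.016, 0, 0.001, 0, 0], [0.016, 0, 0.001, 0, 0], [0.016, 0, 0.001, 0, 0], [0.016, 0, 0.001, 0, 0], [0.016, 0, 0.0005, 0, 0]]}}

```text
time: 11.23
eef_pos: [0.6305, -0.1667, 0.1963]
tcp_rot: [[0.999, 0.046, 0.0], [0.046, -0.999, 0.0], [0.0, 0.0, -1.0]]
contact_force: [-1.0, 0.5, 0.8]
width: 0.0162
```

Call:
{"api": "servo_tool", "payload": {"commands": [[0.016, 0, 0.0005, 0, 0], [0.016, 0, 0.0005, 0, 0], [0.016, 0, 0.0005, 0, 0], [0.016, 0, 0.0005, 0, 0], [0.016, 0, 0.0005, 0, 0], [0.016, 0, 0.0004, 0, 0], [0.016, 0, 0.0003, 0, 0], [0.016, 0, 0, 0, 0], [0.016, 0, 0, 0, 0], [0.016, 0, 0, 0, 0]]}}

```text
time: 12.07
eef_pos: [0.6305, -0.1695, 0.1962]
tcp_rot: [[0.999, 0.046, -0.0], [0.046, -0.999, 0.0], [-0.0, -0.0, -1.0]]
contact_force: [-0.7, 4.6, 1.0]
width: 0.0163
```

Call:
{"api": "servo_tool", "payload": {"commands": [[0.016, 0, 0.0005, 0, 0], [0.016, 0, 0, 0, 0], [0.016, 0, -0.002, 0, 0], [0.016, 0, -0.004, 0, 0], [0.016, 0, -0.004, -0.005, 0], [0.016, 0, 0, -0.015, 0], [0.016, 0, 0, -0.025, 0], [0.016, 0, 0, -0.03, 0], [0.03, 0, -0.01, -0.03, 0], [0.05, 0, -0.015, -0.005, 0]]}}

```text
time: 12.9
eef_pos: [0.6307, -0.1363, 0.3121]
tcp_rot: [[0.999, 0.045, 0.007], [0.045, -0.999, -0.003], [0.007, 0.003, -1.0]]
contact_force: [0.4, 0.3, 1.0]
width: 0.0392
```

```bash
python3 - <<'E'
from h import *
s,im=save('wrist','w7.png'); print(s['time'],s['eef_pos'],s['contact_force'])
to([.579,.254,.31],-.118,s)
b=cv2.imread('pics/w7.png')
cv2.imwrite('pics/w7b.png',cv2.resize(b[:,100:420],None,fx=1.56,fy=1.56,interpolation=cv2.INTER_CUBIC))
E
```

```text
12.9 [ 0.630737   -0.13630421  0.31209051] [0.37040043 0.34968439 1.01339909]
t 12.9 p [ 0.6307 -0.1363  0.3121] a 0.0447 shift [-0.0973 -0.3815  0.0021] turn 0.1627
```

View pics/w7b.png

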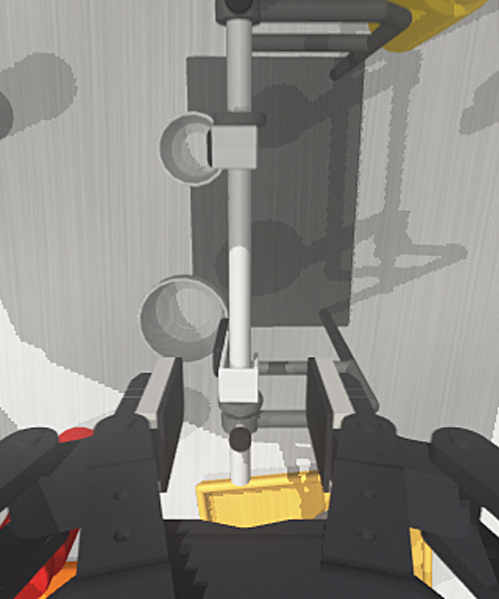

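Call:
{"api": "servo_tool", "payload": {"commands": [[0.085, 0, 0, 0, 0.082], [0.085, 0, 0, 0, 0.081], [0.085, -0.004, -0.015, 0, 0], [0.085, -0.007, -0.027, 0, 0], [0.085, -0.007, -0.027, 0, 0], [0.085, -0.007, -0.027, 0, 0], [0.085, -0.007, -0.027, 0, 0], [0.085, -0.007, -0.027, 0, 0], [0.085, -0.007, -0.027, 0, 0], [0.085, -0.007, -0.027, 0, 0]]}}

```text
time: 13.78
eef_pos: [0.5994, 0.0754, 0.3062]
tcp_rot: [[0.993, -0.115, -0.0], [-0.115, -0.993, -0.0], [-0.0, 0.0, -1.0]]
contact_force: [0.9, -0.8, -0.3]
width: 0.0848
```

Call:
{"api": "servo_tool", "payload": {"commands": [[0.085, -0.007, -0.027, 0, 0], [0.085, -0.007, -0.027, 0, 0], [0.085, -0.007, -0.027, 0, 0], [0.085, -0.007, -0.027, 0, 0], [0.085, -0.007, -0.027, 0, 0], [0.085, -0.007, -0.027, 0, 0], [0.085, -0.0025, -0.0105, 0, 0], [0.085, 0, 0, 0, 0], [0.085, 0, 0, 0, 0], [0.085, 0, 0, 0, 0]]}}

```text
time: 14.62
eef_pos: [0.5761, 0.2493, 0.3062]
tcp_rot: [[0.993, -0.117, -0.0], [-0.117, -0.993, -0.0], [-0.0, 0.0, -1.0]]
contact_force: [-0.1, -0.4, 0.0]
width: 0.085
```

```bash
python3 - <<'E'
from h import *
s,im=save('wrist','w8.png'); print(s['time'],s['eef_pos'],s['contact_force'])
to([.579,.254,.31],-.118,s)
print(proj('wrist',(.579,.254,.158),s))
b=cv2.imread('pics/w8.png')
cv2.imwrite('pics/w8b.png',cv2.resize(b,None,fx=1.5,fy=1.5,interpolation=cv2.INTER_CUBIC))
E
```

```text
14.6167 [0.57609606 0.24925011 0.30620424] [-0.08255761 -0.40378638  0.02843013]
t 14.62 p [0.5761 0.2493 0.3062] a -0.1168 shift [ 0.0023 -0.0051 -0.0038] turn 0.0012
[260.32835818 170.65856124]
```

View pics/w8b.png

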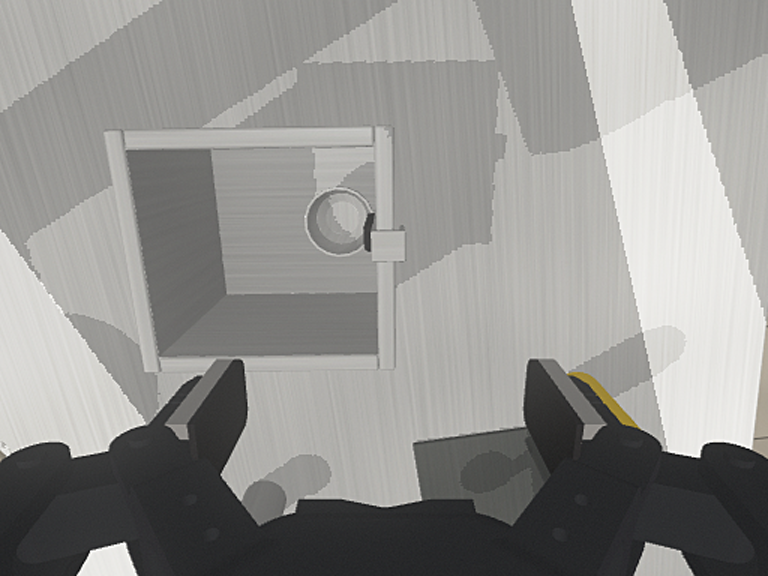

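```bash
cat > m8.py <<'E'
from h import *
np.set_printoptions(precision=4,suppress=True)
im=cv2.imread('pics/w8.png').astype(int).sum(2)/3
for u in (252,258,264): 
    d=np.diff(im[140:185,u]); print(u,[(140+i,int(d[i])) for i in np.where(abs(d)>6)[0]])
for v in (157,163,169):
    d=np.diff(im[v,235:285]); print(v,[(235+i,int(d[i])) for i in np.where(abs(d)>6)[0]])
s=dict(tcp_rot=[[.9932,-.1165,0],[-.1165,-.9932,0],[0,0,-1]],eef_pos=[.57610,.24925,.30620])
g=lambda u,v,z: plane('wrist',(u/1.5,v/1.5),z,s)
p=[g(392,140,.15),g(395,360,.15),g(377,160,.15),g(379.5,350,.15)]
print(p,[np.arctan2(-(b-a)[0]/(b-a)[1],1) for a,b in ((p[0],p[1]),(p[2],p[3]))])
print('hook',g(388,244.5,.153),g(371,244.5,.153),g(405,244.5,.153),g(388,228,.153),g(388,261,.153))
E
python3 m8.py
```

```text
252 [(np.int64(152), -34), (np.int64(154), 24), (np.int64(155), -6), (np.int64(173), -36), (np.int64(174), 37)]
258 [(np.int64(152), -51), (np.int64(153), 32), (np.int64(154), 16), (np.int64(173), -17), (np.int64(174), 11)]
264 [(np.int64(152), -30), (np.int64(153), 51), (np.int64(154), 9), (np.int64(173), -40), (np.int64(174), 7)]
157 [(np.int64(239), -29), (np.int64(241), -46), (np.int64(242), -34), (np.int64(245), -15), (np.int64(246), 134), (np.int64(268), -11), (np.int64(269), -37), (np.int64(270), 16), (np.int64(274), 6)]
163 [(np.int64(238), -12), (np.int64(240), 32), (np.int64(241), 7), (np.int64(242), -87), (np.int64(243), -11), (np.int64(245), -11), (np.int64(246), 82), (np.int64(247), 46), (np.int64(268), -13), (np.int64(269), -35), (np.int64(270), 18)]
169 [(np.int64(235), -10), (np.int64(247), 30), (np.int64(268), -11), (np.int64(269), -42), (np.int64(270), 18)]
[array([0.5879, 0.3237, 0.15  ]), array([0.5737, 0.1788, 0.15  ]), array([0.5775, 0.3131, 0.15  ]), array([0.5639, 0.1875, 0.15  ])] [np.float64(-0.09776156139397607), np.float64(-0.10711114389308053)]
hook [0.5782 0.2606 0.153 ] [0.5674 0.2618 0.153 ] [0.589  0.2593 0.153 ] [0.5794 0.2711 0.153 ] [0.577  0.2498 0.153 ]
```

```bash
python3 - <<'E'
from h import *
np.set_printoptions(precision=4,suppress=True)
a=.046;c,n=np.cos(a),np.sin(a)
R=[[c,n,0],[n,-c,0],[0,0,-1]]
im=cv2.imread('pics/w6.png').astype(int).sum(2)/3
u=250; d=np.diff(im[40:130,u]); print([(40+i,int(d[i])) for i in np.where(abs(d)>8)[0]])
d=np.diff(im[80,200:300]); print([(200+i,int(d[i])) for i in np.where(abs(d)>8)[0]])
s=dict(tcp_rot=R,eef_pos=[.6292,-.1403,.1963])
for v in (56,107.5): print(plane('wrist',(u,v),.209,s))
to([.5782,.2602,.31],-.112)
E
```

```text
[(np.int64(53), -23), (np.int64(54), 8), (np.int64(55), 97), (np.int64(57), 15), (np.int64(106), -15), (np.int64(107), -20), (np.int64(108), 8), (np.int64(109), 21)]
[(np.int64(206), 42), (np.int64(219), -29), (np.int64(220), -94), (np.int64(221), 10), (np.int64(222), 97), (np.int64(223), 11), (np.int64(275), -20), (np.int64(276), -17), (np.int64(277), -58), (np.int64(278), -11)]
[ 0.6217 -0.0542  0.209 ]
[ 0.6225 -0.0733  0.209 ]
t 14.67 p [0.5762 0.249  0.3063] a -0.1175 shift [ 0.0007 -0.0114 -0.0037] turn -0.0055
```

Call:
{"api": "servo_tool", "payload": {"commands": [[0.05, 0.0005, -0.006, 0, -0.0055], [0.05, 0, -0.0054, 0, 0], [0.05, 0, 0, 0.01, 0], [0.05, 0, 0, 0.02, 0], [0.05, 0, 0, 0.02, 0], [0.05, 0, 0, 0.02, 0], [0.05, 0, 0, 0.02, 0], [0.05, 0, 0, 0.01, 0], [0.05, 0, 0, 0, 0], [0.05, 0, 0, 0, 0]]}}

```text
time: 15.5
eef_pos: [0.578, 0.2612, 0.2062]
tcp_rot: [[0.994, -0.111, -0.001], [-0.111, -0.994, -0.0], [-0.001, 0.0, -1.0]]
contact_force: [0.7, -0.4, 0.3]
width: 0.05
```

```bash
python3 - <<'E'
from h import *
np.set_printoptions(precision=4,suppress=True)
s,I=save('wrist','w9.png'); print(s['width'])
to([.5782,.2602,.132],-.112,s)
uv=proj('wrist',(.5782,.2602,.153),s); print(uv)
im=I.astype(int).sum(2)/3; u0,v0=uv.round().astype(int)
for u in (u0-8,u0,u0+8):
    d=np.diff(im[v0-40:v0+40,u]); print(u,[(v0-40+i,int(d[i])) for i in np.where(abs(d)>8)[0]])
for v in (v0-8,v0+8):
    d=np.diff(im[v,u0-40:u0+40]); print(v,[(u0-40+i,int(d[i])) for i in np.where(abs(d)>8)[0]])
for dx,dy in ((0,10),(0,-10),(-11,0),(11,0)): 
    print(proj('wrist',(.5782+(dx*.9937+dy*.1118)/1000,.2602+(-dx*.1118+dy*.9937)/1000,.153),s))
E
```

```text
0.05004985309561266
t 15.5 p [0.578  0.2612 0.2062] a -0.1116 shift [0.0004 0.001  0.0742] turn 0.0004
[258.7639 211.1327]
251 [(np.int64(196), -70), (np.int64(197), 25), (np.int64(198), 27), (np.int64(226), 12)]
259 [(np.int64(195), -32), (np.int64(196), -24), (np.int64(197), 23), (np.int64(198), 26), (np.int64(225), -11), (np.int64(226), 11)]
267 [(np.int64(196), -24), (np.int64(197), 25), (np.int64(198), 24), (np.int64(225), -12), (np.int64(226), 12)]
203 [(np.int64(224), -8), (np.int64(225), -15), (np.int64(234), 8), (np.int64(235), -53), (np.int64(236), -44), (np.int64(240), -13), (np.int64(241), 124), (np.int64(242), 9), (np.int64(273), -14), (np.int64(274), -35), (np.int64(275), 19)]
219 [(np.int64(242), 30), (np.int64(273), -21), (np.int64(275), 21)]
[258.8091 196.7143]
[258.72   225.1767]
[242.1492 211.1046]
[275.3815 211.1608]
```

Call:
{"api": "servo_tool", "payload": {"commands": [[0.05, 0, 0.0012, 0.01, 0], [0.05, 0, 0, 0.016, 0], [0.05, 0, 0, 0.016, 0], [0.05, 0, 0, 0.014, 0], [0.05, 0, 0, 0.01, 0], [0.05, 0, 0, 0.006, 0], [0.05, 0, 0, 0.0022, 0], [0.05, 0, 0, 0, 0], [0.05, 0, 0, 0, 0], [0.05, 0, 0, 0, 0]], "force": 40}}

```text
time: 16.38
eef_pos: [0.5782, 0.2602, 0.1328]
tcp_rot: [[0.994, -0.111, 0.001], [-0.111, -0.994, 0.0], [0.001, -0.001, -1.0]]
contact_force: [0.8, 0.4, -0.9]
width: 0.0497
```

Call:
{"api": "servo_tool", "payload": {"commands": [[0.035, 0, 0, 0, 0], [0.028, 0, 0, 0, 0], [0.018, 0, 0, 0, 0], [0.018, 0, 0, 0, 0], [0.018, 0, 0, 0, 0], [0.018, 0, 0, 0, 0], [0.018, 0, 0, 0, 0], [0.018, 0, 0, 0, 0], [0.018, 0, 0, 0, 0], [0.018, 0, 0, 0, 0]], "force": 40}}

```text
time: 17.22
eef_pos: [0.5779, 0.2601, 0.1326]
tcp_rot: [[0.994, -0.111, 0.001], [-0.111, -0.994, 0.0], [0.001, -0.0, -1.0]]
contact_force: [-0.9, -0.1, 6.1]
width: 0.0211
```

```bash
python3 - <<'E'
from h import *
s=env.state(); print(s['width'],s['contact_force'],s['wrist_torque']); to([.578,.26,.36],-.112,s)
E
```

```text
0.021118612359601736 [-0.90491574 -0.09917259  6.07731209] [-0.06043234  0.21528746 -0.02204099]
t 17.22 p [0.5779 0.2601 0.1326] a -0.1115 shift [ 1.000e-04  1.000e-04 -2.274e-01] turn 0.0005
```

Call:
{"api": "servo_tool", "payload": {"commands": [[0.018, 0, 0, -0.003, 0], [0.018, 0, 0, -0.006, 0], [0.018, 0, 0, -0.012, 0], [0.018, 0, 0, -0.02, 0], [0.018, 0, 0, -0.025, 0], [0.018, 0, 0, -0.03, 0], [0.018, 0, 0, -0.03, 0], [0.018, 0, 0, -0.03, 0], [0.018, 0, 0, -0.03, 0], [0.018, 0, 0, -0.02, 0]]}}

```text
time: 18.05
eef_pos: [0.5781, 0.2602, 0.3418]
tcp_rot: [[0.994, -0.111, 0.003], [-0.111, -0.994, 0.001], [0.003, -0.001, -1.0]]
contact_force: [-0.0, -0.2, -0.4]
width: 0.0213
```

Call:
{"api": "servo_tool", "payload": {"commands": [[0.018, 0, 0, -0.012, 0], [0.018, 0, 0, -0.007, 0], [0.018, 0, 0, -0.003, 0], [0.018, 0, 0, 0, 0], [0.018, 0, 0, 0, 0], [0.018, 0, 0, 0, 0], [0.018, 0, 0, 0, 0], [0.018, 0, 0, 0, 0], [0.018, 0, 0, 0, 0], [0.018, 0, 0, 0, 0]]}}

```text
time: 18.88
eef_pos: [0.5777, 0.2601, 0.3599]
tcp_rot: [[0.994, -0.111, -0.0], [-0.111, -0.994, -0.0], [-0.0, 0.0, -1.0]]
contact_force: [-0.5, 0.1, -1.3]
width: 0.0209
```

```bash
python3 - <<'E'
from h import *
s,_=save('wrist','w10.png'); save('side','s10.png'); save('scene','n10.png'); print(s['width'],s['contact_force'],s['wrist_torque']); to([.6275,-.1222,.36],.0455,s)
a=cv2.imread('pics/w10.png')[150:384,120:400]
b=cv2.imread('pics/s10.png'); p=proj('side',np.array(s['eef_pos'])-[0,0,.05]).astype(int); print(p)
x0=max(0,min(p[0]-110,292));y0=max(0,min(p[1]-110,384-234))
c=cv2.imread('pics/n10.png'); q=proj('scene',np.array(s['eef_pos'])-[0,0,.05]).astype(int); print(q)
x1=max(0,min(q[0]-80,352));y1=max(0,min(q[1]-80,224))
C=np.hstack([cv2.resize(a,(336,281)),cv2.resize(b[y0:y0+234,x0:x0+220],(264,281)),cv2.resize(c[y1:y1+160,x1:x1+110],(193,281))])
cv2.imwrite('pics/g10.png',C);print(C.shape)
E
```

```text
0.02092322642293028 [-0.48502797  0.0709297  -1.27654817] [-0.02332922 -0.01961803  0.06471489]
t 18.88 p [0.5777 0.2601 0.3599] a -0.1114 shift [ 3.230e-02  3.841e-01 -1.000e-04] turn -0.1569
[207 217]
[393 124]
(281, 793, 3)
```

View pics/g10.png

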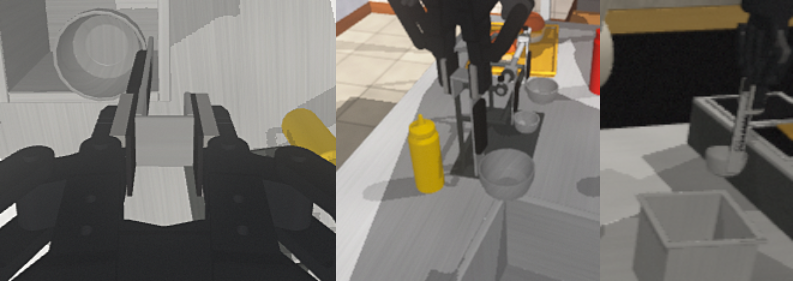

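```bash
python3 - <<'E'
from h import *
np.set_printoptions(precision=2,suppress=True)
I=cv2.imread('pics/w10.png'); im=I.astype(int).sum(2)/3
s=dict(tcp_rot=np.eye(3),eef_pos=[0,0,0])
print('pred bowl',proj('wrist',(-.041,0,.0826),s),'edges',[proj('wrist',(-.041,y,.0826),s) for y in(-.03,.03)],[proj('wrist',(-.041+x,0,.0826),s) for x in(-.03,.03)],'hook',proj('wrist',(0,0,-.0204),s),[proj('wrist',(0,y,-.0204),s) for y in (-.01,.01)])
def ed(a,o,t=8): d=np.diff(a); return [(o+i,int(d[i])) for i in np.where(abs(d)>t)[0]]
for u in (196,204,212): print('col',u,ed(im[145:250,u],145))
for v in (190,196): print('row',v,ed(im[v,155:255],155))
for u in (250,258,266): print('hookcol',u,ed(im[225:300,u],225,5))
# rim ellipse: bright pixels of ring
c=cv2.HoughCircles(cv2.cvtColor(I,cv2.COLOR_BGR2GRAY),cv2.HOUGH_GRADIENT,1,60,param1=80,param2=20,minRadius=33,maxRadius=48); print(c[0][:4] if c is not None else None)
E
```

```text
pred bowl [203.47 196.44] edges [array([201.58, 156.93]), array([205.23, 233.29])] [array([163.55, 196.4 ]), array([243.4 , 196.48])] hook [258.75 266.92] [array([258.81, 246.03]), array([258.69, 287.  ])]
col 196 [(np.int64(157), -46), (np.int64(158), 50), (np.int64(160), -9), (np.int64(161), -39), (np.int64(163), 26), (np.int64(211), -23), (np.int64(229), 33), (np.int64(232), 38), (np.int64(235), 8)]
col 204 [(np.int64(156), -50), (np.int64(158), 51), (np.int64(160), -16), (np.int64(161), -22), (np.int64(162), 10), (np.int64(202), 20), (np.int64(203), -22), (np.int64(214), -16), (np.int64(230), 18), (np.int64(231), 13), (np.int64(232), -10), (np.int64(233), 29), (np.int64(240), -30), (np.int64(241), -96)]
col 212 [(np.int64(156), -13), (np.int64(157), -31), (np.int64(159), 52), (np.int64(161), -16), (np.int64(162), -18), (np.int64(163), 12), (np.int64(170), 14), (np.int64(204), -9), (np.int64(214), -16), (np.int64(230), 41), (np.int64(231), -10), (np.int64(232), 10), (np.int64(233), 20), (np.int64(234), -9), (np.int64(235), 16), (np.int64(236), -36), (np.int64(237), -104), (np.int6
[... 344 characters left out ...]
), 14), (np.int64(182), 27), (np.int64(183), -13), (np.int64(193), 8), (np.int64(224), -10), (np.int64(231), 9), (np.int64(232), -76), (np.int64(233), -22), (np.int64(241), 58), (np.int64(247), 15), (np.int64(250), 8), (np.int64(251), 46), (np.int64(252), 11)]
hookcol 250 [(np.int64(225), 48), (np.int64(226), 21), (np.int64(233), -13), (np.int64(245), -57), (np.int64(246), 8), (np.int64(247), 19), (np.int64(287), 17), (np.int64(288), 12)]
hookcol 258 [(np.int64(233), -14), (np.int64(234), 7), (np.int64(245), -61), (np.int64(246), 7), (np.int64(247), 17), (np.int64(288), 29)]
hookcol 266 [(np.int64(244), 6), (np.int64(245), -60), (np.int64(247), 22), (np.int64(288), 31)]
[[203.5 194.5  36.4]]
```

Call:
{"api": "servo_tool", "payload": {"commands": [[0.018, 0, 0, 0, -0.04], [0.018, 0, 0, 0, -0.06], [0.018, 0, 0, 0, -0.057], [0.018, 0.001, 0.01, 0, 0], [0.018, 0.002, 0.02, 0, 0], [0.018, 0.002, 0.025, 0, 0], [0.018, 0.002, 0.025, 0, 0], [0.018, 0.002, 0.025, 0, 0], [0.018, 0.002, 0.025, 0, 0], [0.018, 0.002, 0.025, 0, 0]]}}

```text
time: 19.87
eef_pos: [0.5978, 0.1039, 0.3602]
tcp_rot: [[0.999, 0.043, 0.0], [0.043, -0.999, -0.0], [0.0, 0.0, -1.0]]
contact_force: [0.9, -1.0, -1.7]
width: 0.0214
```

Call:
{"api": "servo_tool", "payload": {"commands": [[0.018, 0.002, 0.025, 0, 0], [0.018, 0.002, 0.025, 0, 0], [0.018, 0.002, 0.025, 0, 0], [0.018, 0.002, 0.025, 0, 0], [0.018, 0.002, 0.025, 0, 0], [0.018, 0.002, 0.025, 0, 0], [0.018, 0.002, 0.025, 0, 0], [0.018, 0.002, 0.02, 0, 0], [0.018, 0.002, 0.014, 0, 0], [0.018, 0.001, 0.008, 0, 0]]}}

```text
time: 20.7
eef_pos: [0.6267, -0.1121, 0.36]
tcp_rot: [[0.999, 0.043, -0.0], [0.043, -0.999, -0.0], [-0.0, 0.0, -1.0]]
contact_force: [0.7, 0.4, -0.9]
width: 0.0215
```

```bash
python3 - <<'E'
from h import *
to([.6275,-.1222,.36],.0455)
E
```

```text
t 20.7 p [ 0.6267 -0.1121  0.36  ] a 0.0427 shift [ 0.0004  0.0101 -0.    ] turn -0.0028
```

Call:
{"api": "servo_tool", "payload": {"commands": [[0.018, 0.0004, 0.004, 0, -0.003], [0.018, 0, 0.003, 0, 0], [0.018, 0, 0, 0, 0], [0.018, 0, 0, 0, 0], [0.018, 0, 0, 0, 0], [0.018, 0, 0, 0, 0], [0.018, 0, 0, 0, 0], [0.018, 0, 0, 0, 0], [0.018, 0, 0, 0, 0], [0.018, 0, 0, 0, 0]]}}

```text
time: 21.53
eef_pos: [0.6274, -0.117, 0.3601]
tcp_rot: [[0.999, 0.049, 0.0], [0.049, -0.999, 0.0], [0.0, -0.0, -1.0]]
contact_force: [-0.2, -0.0, -1.2]
width: 0.0211
```

```bash
python3 - <<'E'
from h import *
np.set_printoptions(precision=4,suppress=True)
s,I=save('wrist','w11.png'); print(s['contact_force'])
to([.6275,-.1222,.36],.0455,s)
# rail ahead of the hook: expected and edges at few rows; small hook expected
for P in [(.6235,-.045,.206),(.6240,-.0642,.209),(.6240,-.0742,.209),(.6240,-.0542,.209)]: print(proj('wrist',P,s))
im=I.astype(int).sum(2)/3
def ed(a,o,t=10): d=np.diff(a); return [(o+i,int(d[i])) for i in np.where(abs(d)>t)[0]]
u=int(proj('wrist',(.6255,-.0642,.209),s)[0]); print(u,ed(im[20:200,u],20))
for v in (150,165,175): print(v,ed(im[v,235:290],235))
E
```

```text
[-0.1509 -0.0494 -1.1697]
t 21.53 p [ 0.6274 -0.117   0.3601] a 0.0486 shift [-0.0002  0.0052  0.0001] turn 0.0031
[257.2717  97.2929]
[256.7762 119.1359]
[256.2419 130.1939]
[257.3208 107.866 ]
258 [(np.int64(34), -105), (np.int64(35), -23), (np.int64(50), -11), (np.int64(52), 109), (np.int64(53), 26), (np.int64(97), -32), (np.int64(99), -47), (np.int64(100), -22), (np.int64(106), 18), (np.int64(107), 88), (np.int64(124), -38), (np.int64(128), -30), (np.int64(129), 29), (np.int64(169), 74), (np.int64(186), 19)]
150 [(np.int64(251), 32), (np.int64(262), -18), (np.int64(263), -18), (np.int64(273), -13), (np.int64(274), 11)]
165 [(np.int64(245), -10), (np.int64(251), 41), (np.int64(262), -26), (np.int64(263), -25)]
175 [(np.int64(235), -13), (np.int64(236), -10), (np.int64(237), -11), (np.int64(241), -12), (np.int64(250), 16), (np.int64(251), 93), (np.int64(253), 11), (np.int64(258), -14), (np.int64(259), -11), (np.int64(260), -17), (np.int64(261), -17), (np.int64(262), -51), (np.int64(263), -15)]
```

Call:
{"api": "servo_tool", "payload": {"commands": [[0.018, 0, 0.003, 0, 0.003], [0.018, 0, 0.0022, 0, 0], [0.018, 0, 0, 0.01, 0], [0.018, 0, 0, 0.02, 0], [0.018, 0, 0, 0.025, 0], [0.018, 0, 0, 0.025, 0], [0.018, 0, 0, 0.02, 0], [0.018, 0, 0, 0.015, 0], [0.018, 0, 0, 0.008, 0], [0.018, 0, 0, 0.002, 0]]}}

```text
time: 22.42
eef_pos: [0.6268, -0.1221, 0.2332]
tcp_rot: [[0.999, 0.045, -0.003], [0.045, -0.999, 0.001], [-0.003, -0.001, -1.0]]
contact_force: [-0.3, -0.1, -0.9]
width: 0.0212
```

Call:
{"api": "servo_tool", "payload": {"commands": [[0.018, 0, 0, 0, 0], [0.018, 0, 0, 0, 0], [0.018, 0, 0, 0, 0], [0.018, 0, 0, 0, 0], [0.018, 0, 0, 0, 0], [0.018, 0, 0, 0, 0], [0.018, 0, 0, 0, 0], [0.018, 0, 0, 0, 0], [0.018, 0, 0, 0, 0], [0.018, 0, 0, 0, 0]]}}

```text
time: 23.25
eef_pos: [0.6276, -0.1222, 0.2351]
tcp_rot: [[0.999, 0.046, -0.0], [0.046, -0.999, -0.0], [-0.0, 0.0, -1.0]]
contact_force: [0.7, 0.2, -0.5]
width: 0.0213
```

```bash
python3 - <<'E'
from h import *
np.set_printoptions(precision=2,suppress=True)
s,I=save('wrist','w12.png'); print(s['contact_force'])
to([.6275,-.1222,.1886],.0455,s)
save('side','s12.png');save('scene','n12.png')
a=.0455;X=np.array([np.cos(a),np.sin(a),0]);Y=np.array([-np.sin(a),np.cos(a),0])
C=np.array([.627,-.1222,0])
sb=C+58*Y/1000-.035*X+[0,0,.106]; print('small bowl c',sb,proj('wrist',sb,s),[proj('wrist',sb+d,s) for d in (.025*Y,-.025*Y,.025*X,-.025*X)])
print(cv2.HoughCircles(cv2.cvtColor(I,cv2.COLOR_RGB2GRAY),cv2.HOUGH_GRADIENT,1,30,param1=80,param2=18,minRadius=25,maxRadius=60))
im=I.astype(int).sum(2)/3
u=int(proj('wrist',sb,s)[0]); d=np.diff(im[40:330,u]); print(u,[(40+i,int(d[i])) for i in np.where(abs(d)>15)[0]])
w=cv2.imread('pics/w12.png')[60:384,100:420]; b=cv2.imread('pics/s12.png')[120:260,180:320]; n=cv2.imread('pics/n12.png')[150:260,190:320]
V=np.zeros((600,800,3),np.uint8); V[:405,:400]=cv2.resize(w,(400,405)); V[:400,400:]=cv2.resize(b,(400,400),interpolation=cv2.INTER_CUBIC); V[405:600,:230]=cv2.resize(n,(230,195)); cv2.imwrite('pics/v12.png',V)
E
```

```text
[ 0.66  0.18 -0.47]
t 23.25 p [ 0.63 -0.12  0.24] a 0.0455 shift [-0.   -0.    0.05] turn 0.0
small bowl c [ 0.59 -0.07  0.11] [215.5 114.4] [array([214.43,  83.15]), array([216.51, 144.08]), array([245.16, 114.42]), array([185.84, 114.38])]
[[[203.5 195.5  37.3]
  [299.5  72.5  52.8]
  [274.5 267.5  42.7]
  [275.5 219.5  49.4]
  [206.5 295.5  56.1]
  [262.5 305.5  31.6]
  [303.5 186.5  44.9]
  [220.5 111.5  27.7]
  [236.5 171.5  31.6]
  [234.5 240.5  31.5]
  [303.5 297.5  36.1]
  [396.5 144.5  54.8]
  [306.5 217.5  33.8]
  [180.5 319.5  31.6]]]
215 [(np.int64(85), -16), (np.int64(86), -66), (np.int64(92), 18), (np.int64(93), 19), (np.int64(102), 17), (np.int64(106), -36), (np.int64(131), -16), (np.int64(139), 61), (np.int64(157), -42), (np.int64(158), -34), (np.int64(160), 29), (np.int64(161), 49), (np.int64(203), -41), (np.int64(229), 51), (np.int64(232), 15), (np.int64(236), -29), (np.int64(237), -98), (np.int64(244), 26), (np.int64(246), 74), (np.int64(247), 35), (np.int64(262), 33), (np.int64(263), -170), (np.int64(264), 18)]
```

Call:
{"api": "servo_tool", "payload": {"commands": [[0.018, 0, 0, 0.002, 0], [0.018, 0, 0, 0.0025, 0], [0.018, 0, 0, 0.0025, 0], [0.018, 0, 0, 0.0025, 0], [0.018, 0, 0, 0.0025, 0], [0.018, 0, 0, 0.0025, 0], [0.018, 0, 0, 0.0025, 0], [0.018, 0, 0, 0.0025, 0], [0.018, 0, 0, 0.0025, 0], [0.018, 0, 0, 0.001, 0]]}}

```text
time: 24.23
eef_pos: [0.6275, -0.1222, 0.2116]
tcp_rot: [[0.999, 0.045, -0.0], [0.045, -0.999, 0.0], [-0.0, -0.0, -1.0]]
contact_force: [-0.1, 0.9, -0.9]
width: 0.0212
```

Call:
{"api": "servo_tool", "payload": {"commands": [[0.018, 0, 0, 0.001, 0], [0.018, 0, 0, 0.001, 0], [0.018, 0, 0, 0.001, 0], [0.018, 0, 0, 0.001, 0], [0.018, 0, 0, 0.001, 0], [0.018, 0, 0, 0.001, 0], [0.018, 0, 0, 0.001, 0], [0.018, 0, 0, 0.001, 0], [0.018, 0, 0, 0, 0], [0.018, 0, 0, 0, 0]]}}

```text
time: 25.07
eef_pos: [0.6276, -0.1222, 0.204]
tcp_rot: [[0.999, 0.046, -0.0], [0.046, -0.999, 0.0], [-0.0, -0.0, -1.0]]
contact_force: [-1.1, -1.3, -0.9]
width: 0.021
```

Call:
{"api": "servo_tool", "payload": {"commands": [[0.018, 0, 0, 0.001, 0], [0.018, 0, 0, 0.001, 0], [0.018, 0, 0, 0.001, 0], [0.018, 0, 0, 0.001, 0], [0.018, 0, 0, 0.001, 0], [0.018, 0, 0, 0.001, 0], [0.018, 0, 0, 0.001, 0], [0.018, 0, 0, 0.001, 0], [0.018, 0, 0, 0, 0], [0.018, 0, 0, 0, 0]]}}

```text
time: 25.9
eef_pos: [0.6276, -0.1222, 0.196]
tcp_rot: [[0.999, 0.045, -0.0], [0.045, -0.999, 0.0], [-0.0, -0.0, -1.0]]
contact_force: [0.6, 0.1, -0.7]
width: 0.0212
```

Call:
{"api": "servo_tool", "payload": {"commands": [[0.018, 0, 0, 0.001, 0], [0.018, 0, 0, 0.001, 0], [0.018, 0, 0, 0.001, 0], [0.018, 0, 0, 0.001, 0], [0.018, 0, 0, 0.0005, 0], [0.018, 0, 0, 0.0005, 0], [0.018, 0, 0, 0, 0], [0.018, 0, 0, 0, 0], [0.018, 0, 0, 0, 0], [0.018, 0, 0, 0, 0]]}}

```text
time: 26.73
eef_pos: [0.6277, -0.1222, 0.1911]
tcp_rot: [[0.999, 0.046, 0.0], [0.046, -0.999, -0.0], [0.0, 0.0, -1.0]]
contact_force: [0.0, 1.1, -1.3]
width: 0.0213
```

Call:
{"api": "servo_tool", "payload": {"commands": [[0.018, 0, 0, 0.0005, 0], [0.018, 0, 0, 0.0005, 0], [0.018, 0, 0, 0.0005, 0], [0.018, 0, 0, 0.0003, 0], [0.018, 0, 0, 0.0002, 0], [0.018, 0, 0, 0, 0], [0.018, 0, 0, 0, 0], [0.018, 0, 0, 0, 0], [0.018, 0, 0, 0, 0], [0.018, 0, 0, 0, 0]]}}

```text
time: 27.57
eef_pos: [0.6276, -0.1223, 0.1891]
tcp_rot: [[0.999, 0.045, -0.0], [0.045, -0.999, 0.0], [-0.0, -0.0, -1.0]]
contact_force: [-0.3, 0.4, -0.5]
width: 0.0211
```

Call:
{"api": "servo_tool", "payload": {"commands": [[0.018, 0, 0, 0.0003, 0], [0.018, 0, 0, 0.0003, 0], [0.018, 0, 0, 0, 0], [0.018, 0, 0, 0, 0], [0.018, 0, 0, 0, 0], [0.018, 0, 0, 0, 0], [0.018, 0, 0, 0, 0], [0.018, 0, 0, 0, 0], [0.018, 0, 0, 0, 0], [0.018, 0, 0, 0, 0]]}}

```text
time: 28.4
eef_pos: [0.6277, -0.1222, 0.1885]
tcp_rot: [[0.999, 0.046, 0.0], [0.046, -0.999, -0.0], [0.0, 0.0, -1.0]]
contact_force: [0.2, -0.2, 0.3]
width: 0.0213
```

Call:
{"api": "servo_tool", "payload": {"commands": [[0.018, 0, 0, 0.0003, 0], [0.018, 0, 0, 0.0002, 0], [0.018, 0, 0, 0, 0], [0.018, 0, 0, 0, 0], [0.018, 0, 0, 0, 0], [0.018, 0, 0, 0, 0], [0.018, 0, 0, 0, 0], [0.018, 0, 0, 0, 0], [0.018, 0, 0, 0, 0], [0.018, 0, 0, 0, 0]]}}

```text
time: 29.23
eef_pos: [0.6277, -0.1223, 0.1884]
tcp_rot: [[0.999, 0.046, 0.0], [0.046, -0.999, -0.0], [0.0, 0.0, -1.0]]
contact_force: [-1.5, 0.4, 6.2]
width: 0.0212
```

```bash
python3 - <<'E'
from h import *
for i in range(4):
    s,_=save('wrist','w13.png'); print(s['eef_pos'],np.round(s['contact_force'],2))
E
```

```text
[ 0.62770647 -0.12226347  0.18838957] [-1.51  0.45  6.17]
[ 0.62772302 -0.12224119  0.18842456] [-1.81 -0.32  6.57]
[ 0.62771979 -0.12225697  0.18841867] [-1.54  1.01  5.19]
[ 0.6277328  -0.12225282  0.18840582] [-1.55  0.63  6.23]
```

Call:
{"api": "servo_tool", "payload": {"commands": [[0.018, 0, 0, -0.0003, 0], [0.0215, 0, 0, 0, 0], [0.022, 0, 0, 0, 0], [0.023, 0, 0, 0, 0], [0.024, 0, 0, 0, 0], [0.026, 0, 0, 0, 0], [0.029, 0, 0, 0, 0], [0.033, 0, 0, 0, 0], [0.038, 0, 0, 0, 0], [0.042, 0, 0, 0, 0]], "force": 20}}

```text
time: 30.27
eef_pos: [0.6277, -0.1222, 0.1883]
tcp_rot: [[0.999, 0.045, 0.0], [0.045, -0.999, 0.0], [0.0, 0.0, -1.0]]
contact_force: [-0.0, -0.3, -0.0]
width: 0.0421
```

Call:
{"api": "servo_tool", "payload": {"commands": [[0.045, 0, 0, 0, 0], [0.045, 0, 0, 0, 0], [0.045, 0, 0, -0.003, 0], [0.045, 0, 0, -0.006, 0], [0.045, 0, 0, -0.01, 0], [0.045, 0, 0, -0.015, 0], [0.045, 0, 0, -0.02, 0], [0.045, 0, 0, -0.025, 0], [0.045, 0, 0, -0.03, 0], [0.045, 0, 0, -0.02, 0]]}}

```text
time: 31.1
eef_pos: [0.6281, -0.1223, 0.3212]
tcp_rot: [[0.999, 0.046, 0.003], [0.046, -0.999, -0.001], [0.003, 0.001, -1.0]]
contact_force: [1.0, 0.1, 0.2]
width: 0.045
```

Call:
{"api": "servo_tool", "payload": {"commands": [[0.085, 0, -0.005, -0.005, 0], [0.085, 0, 0, 0, 0], [0.085, 0, 0, 0, 0], [0.085, 0, 0, 0, 0], [0.085, 0, 0, 0, 0], [0.085, 0, 0, 0, 0], [0.085, 0, 0, 0, 0], [0.085, 0, 0, 0, 0], [0.085, 0, 0, 0, 0], [0.085, 0, 0, 0, 0]]}}

```text
time: 31.93
eef_pos: [0.6274, -0.1173, 0.3222]
tcp_rot: [[0.999, 0.045, -0.0], [0.045, -0.999, 0.0], [-0.0, -0.0, -1.0]]
contact_force: [0.0, -0.3, -0.1]
width: 0.0849
```

```bash
python3 - <<'E'
from h import *
s,I=save('wrist','w14.png'); save('side','s14.png'); save('scene','n14.png'); print(s['time'],s['eef_pos'])
w=cv2.imread('pics/w14.png')[0:324,100:420]; b=cv2.imread('pics/s14.png')[120:240,210:310]; n=cv2.imread('pics/n14.png')[165:255,190:310]
V=np.zeros((600,800,3),np.uint8); V[:405,:400]=cv2.resize(w,(400,405),interpolation=cv2.INTER_CUBIC); V[:480,400:]=cv2.resize(b,(400,480),interpolation=cv2.INTER_CUBIC); V[405:600,:260]=cv2.resize(n,(260,195),interpolation=cv2.INTER_CUBIC); cv2.imwrite('pics/v14.png',V)
E
```

```text
31.9333 [ 0.62740305 -0.11728618  0.32215607]
```

View pics/v14.png

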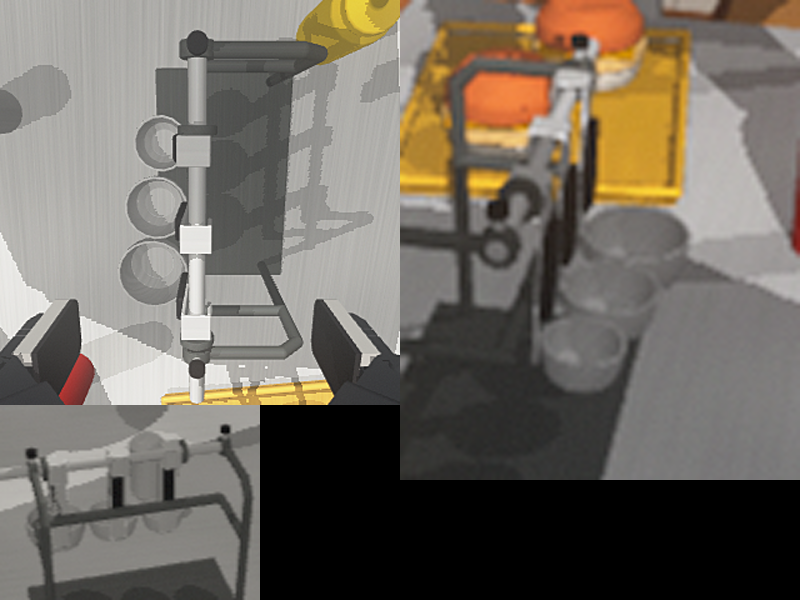

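Call:
{"api": "servo_tool", "payload": {"commands": [[0.085, 0, 0, 0, 0], [0.085, 0, 0, 0, 0], [0.085, 0, 0, 0, 0], [0.085, 0, 0, 0, 0], [0.085, 0, 0, 0, 0], [0.085, 0, 0, 0, 0], [0.085, 0, 0, 0, 0], [0.085, 0, 0, 0, 0], [0.085, 0, 0, 0, 0], [0.085, 0, 0, 0, 0]]}}

```text
time: 32.92
eef_pos: [0.6274, -0.1172, 0.3223]
tcp_rot: [[0.999, 0.045, -0.0], [0.045, -0.999, 0.0], [-0.0, -0.0, -1.0]]
contact_force: [0.3, 0.7, 0.4]
width: 0.0852
```

```bash
python3 - <<'E'
from h import *
s,I=save('wrist','w15.png'); a=cv2.imread('pics/w14.png').astype(int);b=cv2.imread('pics/w15.png').astype(int)
d=abs(a-b).max(2); print('moved px',(d[50:300,150:300]>40).sum(), s['eef_pos'])
im=b.sum(2)/3
def ed(x,o,t=12): e=np.diff(x); return [(o+i,int(e[i])) for i in np.where(abs(e)>t)[0]]
for u in (246,256,266): print(u,ed(im[90:280,u],90))   # hook plate edges -> yaw
for u in (218,222,226,230): print('bowl col',u,ed(im[85:250,u],85))
save('side','s15.png')
for n,m in (('side0','s15'),):
    x=cv2.imread(f'pics/{n}.png');y=cv2.imread(f'pics/{m}.png')
    for nm,(r0,r1,c0,c1) in dict(ketch=(120,190,305,335),must=(200,270,155,190),shaker=(220,270,320,352)).items():
        print(nm,(abs(x[r0:r1,c0:c1].astype(int)-y[r0:r1,c0:c1]).max(2)>40).sum())
E
```

```text
moved px 19 [ 0.62742254 -0.11724713  0.32227708]
246 [(np.int64(105), -16), (np.int64(107), 44), (np.int64(108), 59), (np.int64(132), -54), (np.int64(133), -42), (np.int64(153), 39), (np.int64(154), 39), (np.int64(157), -25), (np.int64(158), -25), (np.int64(160), -42), (np.int64(161), -44), (np.int64(171), 23), (np.int64(172), 22), (np.int64(173), 19), (np.int64(179), 117), (np.int64(180), 23), (np.int64(181), -21), (np.int64(202), -179), (np.int64(203), 39), (np.int64(205), 34), (np.int64(206), 14), (np.int64(207), 18), (np.int64(209), -27), (np.int64(210), -22), (np.int64(217), -92), (np.int64(238), 32), (np.int64(239), 16), (np.int64(240), 46), (np.int64(242), 67), (np.int64(243), -22), (np.int64(249), -14), (np.int64(250), 53), (np.int64(251), -18), (np.int64(252), 22), (np.int64(253), -14), (np.int64(270), 17), (np.int64(271), -148), (np.int64(274), 13), (np.int64(277), -13)]
256 [(np.int64(96), -41), (np.int64(99), -70), (np.int64(107), 49), (np.int64(108), 57), (np.int64(132), -28), (np.int64(133), 32), (np.int64(178), 63), (np.int64(179), -52), (np.int64(180), 53), (np.int64
[... 2488 characters left out ...]
t64(243), 49)]
bowl col 230 [(np.int64(91), 82), (np.int64(93), -62), (np.int64(97), 48), (np.int64(103), 16), (np.int64(119), -37), (np.int64(124), -14), (np.int64(129), -21), (np.int64(134), 39), (np.int64(135), 37), (np.int64(136), -86), (np.int64(141), 98), (np.int64(142), -24), (np.int64(143), -82), (np.int64(144), 71), (np.int64(150), 14), (np.int64(171), -38), (np.int64(172), 43), (np.int64(173), -42), (np.int64(179), -13), (np.int64(188), 84), (np.int64(189), -39), (np.int64(190), -57), (np.int64(191), 12), (np.int64(193), 69), (np.int64(195), -20), (np.int64(221), -21), (np.int64(224), -26), (np.int64(229), -15), (np.int64(242), 70), (np.int64(243), -15)]
ketch 448
must 32
shaker 28
```

```bash
python3 - <<'E'
from h import *
save('scene','n15.png')
for f,r in (('scene0',0),('n15',0),('side0',1),('s15',1)):
    h=cv2.cvtColor(cv2.imread(f'pics/{f}.png'),cv2.COLOR_BGR2HSV).astype(int)
    k=((h[:,:,0]<4)|(h[:,:,0]>175))&(h[:,:,1]>200)&(h[:,:,2]>60); k=k.astype(np.uint8)
    if not r: k[:,170:]=0
    else: k[:,:300]=0
    n,l,st,c=cv2.connectedComponentsWithStats(k); i=1+st[1:,4].argmax(); print(f,st[i],c[i].round(1))
E
```

```text
scene0 [137 231   3   3   4] [138.2 232.2]
n15 [135 176   2   2   2] [135.5 176.5]
side0 [309 124  23  62 970] [320.6 156.5]
s15 [310 124  22  62 958] [320.4 156.7]
```

```bash
python3 - <<'E'
from h import *
print(ticket.finish_job(), env.state()['time'])
E
```

```text
the job is handed in; nothing more can be done
the job is handed in; nothing more can be done
```

I pushed the small and large ladles out to their stop collars and hung the middle ladle by its hook between them, bowl to the front. The job was handed in at about 33 s.

- **Pushing apart:** I opened the fingers either side of the rail and pushed each hook until I felt its collar. The force was about 14 N against the small ladle's collar and 5 N against the large one's. The finger travel between the two stops was 84 mm, which matches the 126 mm hook spacing given. The small hook twisted about 9° on the first push. I re-centred the fingers and it came flush and straight.
- **Hanging:** I pinched the middle ladle by its hook, lifted it out of the pan and lowered it slowly. There were no side forces while its bowl passed between the others. It seated on the rail with about 6 N, and I then released it and drew the gripper up clear.

**Last checks:**
- The last pictures show all three ladles hanging on the rail, facing forward, with their hooks square to it.
- They were still: 19 pixels differed between two wrist pictures about 1 s apart.
- The bowls do not touch, but the gaps are uneven: about 1–1.5 mm to the large bowl and about 4 mm to the small one. I left the middle ladle where it was.
- Mustard and shaker are unchanged in the side camera. A plain picture difference flagged the ketchup (448 pixels). Its red outline in the side view was within a pixel of where it started, so I took the difference for a change in shading. The same check in the scene camera found too little red to tell either way.

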